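# Lock the chuck jaws with light presses, in order

## Task

Lock the three jaws of the lathe chuck lying face up on the bench: with a fingertip lightly press the round-headed lock pin on each jaw about half-way down (roughly 8 of its 16 mm), first the jaw above the key socket that sticks out of the rim, then the next jaw clockwise as seen from above, then the last. A pin stays where you leave it and must not be pressed much deeper, which would release the jaw again, so press no pin before its turn. Be gentle with the chuck, do not pick anything up, leave all the loose things where they are, and finish clear of everything.

Things in the scene. Friction and masses are not known exactly. Their poses are not given: they have to be found in the camera images.
- chuck: three-jaw lathe chuck, face up, fixed on the bench: steel disc 210 mm across, face 80 mm up, on a 240 mm rubber mat. Origin on the bench, on the axis; z up; x points to the key socket, a 42 mm round boss sticking 40 mm out of the rim at 36 mm height. Jaws: aluminium blocks 120 degrees apart, 34 to 104 mm from the axis, 40 mm wide, tops 122 mm up; the first is above the socket
- pin1 (a joint): lock pin on the jaw above the key socket: how far it is pressed down, in m: 0 standing tall, 0.008 half-way (jaw locked), 0.016 at its stop (head down on the jaw). It slides straight down against a steady 4 N and stays where it is left; there is no spring and no click
- pin1_top (a point): centre of the top of that pin's round flat head (22 mm across, 6 mm thick, on a 12 mm stem) on the jaw above the key socket, 88 mm from the chuck's axis; when tall it is 22 mm above the jaw's top, 144 mm above the bench; it moves down with the pin
- pin2 (a joint): lock pin on the next jaw clockwise seen from above (at -120 degrees about the chuck's z from the socket): how far it is pressed down, in m: 0 standing tall, 0.008 half-way (jaw locked), 0.016 at its stop (head down on the jaw). It slides straight down against a steady 4 N and stays where it is left; there is no spring and no click
- pin2_top (a point): centre of the top of that pin's round flat head (22 mm across, 6 mm thick, on a 12 mm stem) on the next jaw clockwise seen from above (at -120 degrees about the chuck's z from the socket), 88 mm from the chuck's axis; when tall it is 22 mm above the jaw's top, 144 mm above the bench; it moves down with the pin
- pin3 (a joint): lock pin on the last jaw clockwise (at +120 degrees about the chuck's z from the socket): how far it is pressed down, in m: 0 standing tall, 0.008 half-way (jaw locked), 0.016 at its stop (head down on the jaw). It slides straight down against a steady 4 N and stays where it is left; there is no spring and no click
- pin3_top (a point): centre of the top of that pin's round flat head (22 mm across, 6 mm thick, on a 12 mm stem) on the last jaw clockwise (at +120 degrees about the chuck's z from the socket), 88 mm from the chuck's axis; when tall it is 22 mm above the jaw's top, 144 mm above the bench; it moves down with the pin
- blank: loose turned steel blank, 54 mm wide foot 30 mm high, then a 38 mm wide neck, 62 mm tall in all; stands on the middle of the chuck's face, between the jaws; origin under its centre
- nut1: loose dark steel T-nut, 30 x 22 x 20 mm, lying on the chuck's face between two jaws; origin under its centre
- nut2: second loose T-nut like the other, in another gap between two jaws; origin under its centre
- box_blue: loose blue jaw carton, 105 x 130 x 55 mm high, on the bench; origin under its centre
- box_tan: loose brown jaw carton, 100 x 120 x 60 mm high, on the bench; origin under its centre
- chuck_key: loose T-handled chuck key lying on the bench, 175 mm long, 16 mm thick, cross bar 135 mm; origin under the middle of its length
- spare_jaw: loose spare jaw, a 74 x 40 x 34 mm aluminium block, on the bench; origin under its centre

How it is judged:
By the outcome, as a careful person would: the job done as asked, in the order asked, and still so for the second after the job is handed in, with the robot touching nothing.
It also fails if it takes over 40 s, if anything falls off the work surface, if the arm or the gripper's body presses on something with over 40 N, if the wrist force passes 120 N, or if a joint passes its speed limit or range.

## Robot

A 6-joint arm with a two-finger parallel gripper is mounted at the origin on the work surface. World frame = base frame: x ahead of the robot, y to its left, z up, the work surface at z = 0. Lengths are in mm, angles in rad, forces in N, time in s.
With the tool pointing down it reaches from about 350 to 775 mm from the base axis. Payload 7.3 kg.
Tool frame: the origin (TCP) lies on the centre line of the jaws, within the pads' length; the fingertips stand 22 mm ahead of it and the grasp point (between the pads) lies 3 mm ahead of it; z points along the fingers, y is the direction in which the jaws open and shut (so a half turn about z gives the same grasp; the last joint's range is limited). The gripper opens to 92 mm and grips with 3 to 60 N. Pads are 19 mm wide; open, the fingers measure 130 mm over their backs; the gripper's body (75 mm by 190 mm) begins 47 mm behind the grasp point.
Start: joints at [-1.307, 0.342, 1.524, -0, 1.275, -0.146], TCP at [209.197, -481.539, 248.741] pointing down, gripper open.
Joint ranges: [-2.53, 2.53], [-0.77, 2.02], [0.04, 2.7], [-1, 4.14], [0.28, 2.66], [-3.11, 3.11]. Speed limits (rad/s): [2.57, 2.57, 3.14, 3.14, 3.14, 3.14].

## Interface

Orientations are given as [roll, pitch, yaw] about the fixed x, y, z axes, in that order (R = Rz(yaw) Ry(pitch) Rx(roll)).
In Python, from plant import get_obs, capture, close_job gives the robot as it stands.
- The arm moves only by the tool carry_out, never from a script. Its arguments are lists of equal length, an entry for each row: "xyz": the shift along the tool's x, y, z scaled (see below), a list of three; "dr": the turn, a rotation vector about the tool's x, y, z scaled (see below), a list of three. A call has 1 to 8 rows; each row shifts and turns the commanded pose from where the row before left it, along the tool's axes as they then stand; what a row does not reach is not made up. The controller multiplies each number of a shift by 0.06 m and each number of a turn by 8 degrees. A row lasts 1/8 s, in which the tool goes at most 62.5 mm and 10.7 degrees, less where a joint would pass 70% of its speed; a pose out of reach is approached as far as the arm can. A call with a number of a shift or a turn outside -1 to 1 is refused whole. A call with a gripper value outside its range is refused whole. "gripper" is the gripper's target within -1 to 1 (fully open at 1, half-way at 0, shut at -1), set as the call begins (left out, the last holds). The fingers move at their own pace and stop on an object; the grip force is fixed at half the most. Time passes only in rows, so rows that do not move let the fingers close. It gives the time, the measured TCP pose, the force and the opening at its end, in the units of the state.
- get_obs(): the state, without advancing time (a new reading comes with each control period).
- capture(name): name is "scene" or "top" or "wrist"; returns a dict with "image" (420x560x3 uint8, blue, green, red), "fx", "fy", "cx", "cy" (pixels), "pose" (4x4, takes a point from camera to world coordinates). Camera axes: x right, y up, looking along -z (the intrinsics and any distortion apply to the point x, -y, -z); pixel columns grow to the right and rows downward; lengths in mm; the calibration is good to about 2 mm. The wrist camera is an equidistant fisheye: a pixel r from the principal point sees the ray r / f radians off the axis. A picture is of the moment at which its call begins. There is no depth.
- close_job(): hands the job in, once; it reports no verdict.
The state is a dict: "time": time; "joint_positions": joint angles; "dq": joint speeds; "tau": joint torques, N m; "tool_pos": TCP position; "tcp_rot": TCP orientation; "contact_force": force on the tool from outside, world axes, zero at the start; "moment": the same for the moment, N m; "grip_width": finger opening in mm.
Only numpy, scipy, OpenCV 4.12 (cv2) and the standard library are available. Lean on these libraries where they do the work, as an engineer would, in place of code of your own. Each camera call takes 0.05 s, during which the arm holds its last target.

## Working session

There is one attempt and no reset: what is moved stays moved. The work goes in short steps, Python scripts to look and compute and a tool call to move; the robot and the scene stay as the last step left them, time stands still between calls to the robot, and variables do not carry over. Pictures are saved under pics/ and viewed, and the job is handed in when it is done.

Besides the shell and the picture viewer there is one more tool, called after "Emit:" by a JSON object that holds its "op" and its "data", one argument or row to a line. carry_out: Moves the arm, as the interface text tells. Shifts and turns lie within -1 to 1; 1 stands for 0.06 m of shift or 8 degrees of turn. Its arguments: {"type":"object","properties":{"xyz":{"type":"array"},"dr":{"type":"array"},"gripper":{"type":"number"}},"required":["xyz","dr"]}

```bash
mkdir -p pics; ls; python3 - <<'E'
from plant import get_obs,capture
import cv2,numpy as np
print(get_obs())
for n in["scene","top"]:
    c=capture(n);cv2.imwrite(f"pics/{n}0.png",c["image"]);np.savez(f"pics/{n}0.npz",**c)
    print(n,c["fx"],c["fy"],c["cx"],c["cy"],c["pose"].round(3).tolist(),[k for k in c])
E
```

```text
pics
{'time': 0.0, 'joint_positions': array([-1.30703369e+00,  3.42729281e-01,  1.52503907e+00,  6.45615385e-06,
        1.27539729e+00, -1.46013586e-01]), 'dq': array([-9.75348763e-04, -9.98281964e-05, -3.71743707e-04,  1.05838503e-04,
       -1.80745593e-03, -9.83105620e-05]), 'tau': array([ 2.21046874e-03, -4.31241095e+01, -2.44217509e+01,  7.19470507e-02,
        5.59643924e-02, -1.47106834e-04]), 'tool_pos': array([ 209.07679904, -481.15480796,  248.03384101]), 'tcp_rot': array([-3.14003730e+00, -2.34970184e-04,  4.09774151e-01]), 'contact_force': array([-0.11989568,  0.7782245 ,  0.02604146]), 'moment': array([0.00413392, 0.00106245, 0.01214268]), 'grip_width': 91.84425851297352}
scene 399.15600161931866 399.15600161931866 284.4642548289029 214.89370414302547 [[-0.729, -0.504, 0.464, 904.636], [0.685, -0.527, 0.504, 439.73], [-0.01, 0.685, 0.729, 764.304], [0.0, 0.0, 0.0, 1.0]] ['image', 'fx', 'fy', 'cx', 'cy', 'pose']
top 397.3462524570336 397.3462524570336 281.58296426604284 199.15245512783096 [[0.015, 0.985, -0.171, 343.186], [-1.0, 0.014, -0.012, -15.848], [-0.01, 0.172, 0.985, 1058.483], [0.0, 0.0, 0.0, 1.0]] ['image', 'fx', 'fy', 'cx', 'cy', 'pose']
```

View pics/scene0.png

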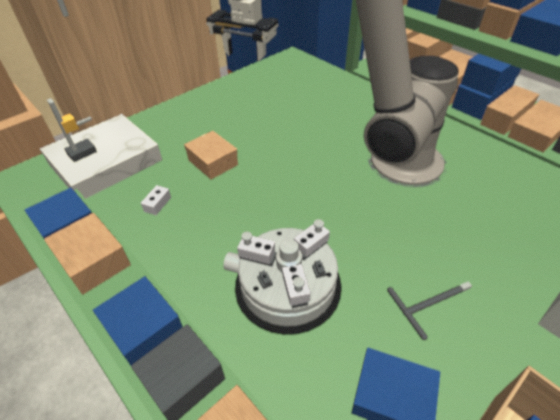

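View pics/top0.png

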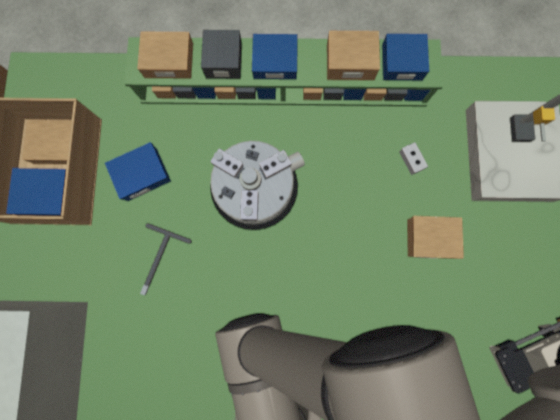

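The scene view shows the chuck at about (288,270), with the socket at (232,263). In the top view the chuck is at (252,180), the socket at (298,161), and the jaws at (277,165), (249,205) and (228,162). I'll zoom in on both.

```bash
python3 - <<'E'
import cv2
a=cv2.imread("pics/top0.png")[130:235,195:315];cv2.imwrite("pics/topz.png",cv2.resize(a,None,fx=5.5,fy=5.5,interpolation=cv2.INTER_CUBIC))
a=cv2.imread("pics/scene0.png")[205:335,215:350];cv2.imwrite("pics/scenez.png",cv2.resize(a,None,fx=4.5,fy=4.5,interpolation=cv2.INTER_CUBIC))
E
```

```text
(no output)
```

View pics/topz.png

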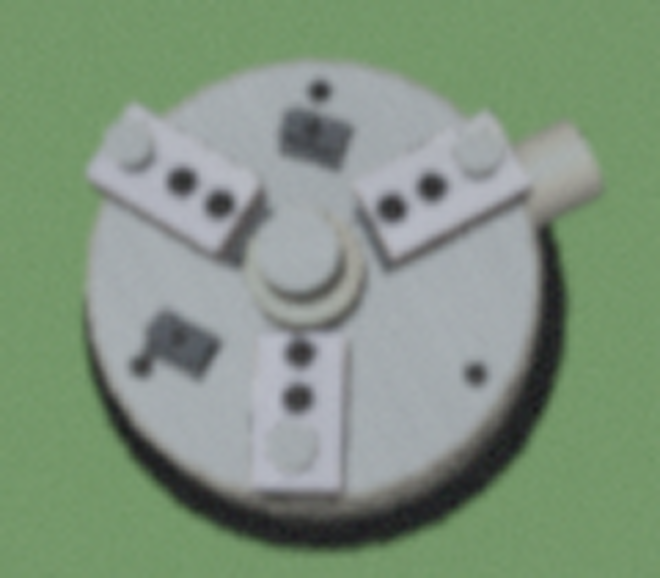

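View pics/scenez.png

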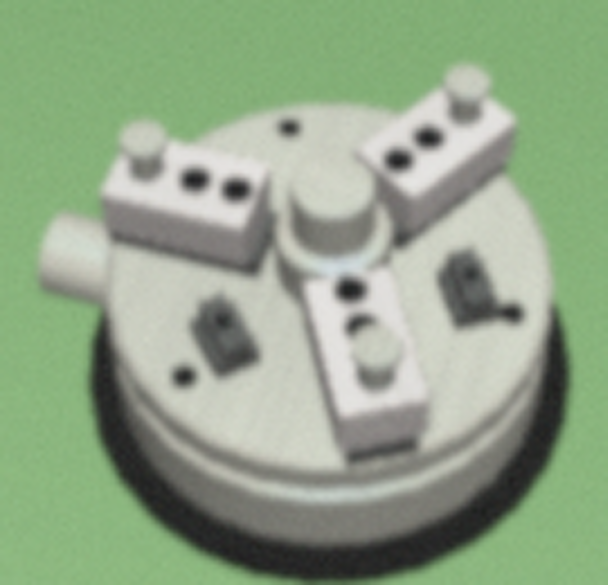

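Pin heads, in zoomed pixels:
- **Top view:** (480,150), (292,445), (133,145).
- **Scene view:** (143,136), (467,80), (377,346).

Both are in the order socket jaw, next clockwise, last.

```bash
cat > h.py <<'E'
import numpy as np
def ray(c,u,v):
    d=np.array([(u-c["cx"])/c["fx"],-(v-c["cy"])/c["fy"],-1.]);P=c["pose"];d=P[:3,:3]@d
    return P[:3,3],d/np.linalg.norm(d)
def plane(c,u,v,z):
    o,d=ray(c,u,v);return o+d*(z-o[2])/d[2]
def tri(rs):
    A=sum(np.eye(3)-np.outer(d,d) for o,d in rs);b=sum((np.eye(3)-np.outer(d,d))@o for o,d in rs)
    return np.linalg.solve(A,b)
def rigid(P): # fit centre+yaw for pins at r=88, angles 0,-120,120
    a=np.radians([0,-120,120]);m=88*np.exp(1j*a);w=P[:,0]+1j*P[:,1];c=w.mean()
    th=np.angle(((w-c)*m.conj()).sum());f=c+m*np.exp(1j*th)
    return c,np.degrees(th),np.c_[f.real,f.imag],abs(w-c),abs(w-f)
E
python3 - <<'E'
import numpy as np;from h import *
T=dict(np.load("pics/top0.npz"));S=dict(np.load("pics/scene0.npz"))
t=[(480,150),(292,445),(133,145)];s=[(143,136),(467,80),(377,346)]
t=[(195+(x+.5)/5.5-.5,130+(y+.5)/5.5-.5) for x,y in t];s=[(215+(x+.5)/4.5-.5,205+(y+.5)/4.5-.5) for x,y in s]
A=np.array([plane(T,*p,144) for p in t]);B=np.array([plane(S,*p,144) for p in s])
for i in range(3): print(A[i].round(1),B[i].round(1),tri([ray(T,*t[i]),ray(S,*s[i])]).round(1))
for M in(A,B,(A+B)/2): print(*[np.round(x,1).tolist() if not np.iscomplexobj(x) else x for x in rigid(M)])
E
```

```text
[604.5  -3.5 144. ] [604.4  -2.1 144. ] [604.3  -3.1 143.3]
[474.5  74.1 144. ] [473.5  75.7 144. ] [473.9  74.8 143.7]
[604.9 147.  144. ] [606.8 151.4 144. ] [605.4 148.6 139.7]
(561.296945274019+72.55397220991155j) -60.6 [[604.5, -4.1], [473.3, 73.4], [606.0, 148.3]] [87.5, 86.8, 86.3] [0.6, 1.3, 1.7]
(561.5720685443317+75.02612799217192j) -60.7 [[604.7, -1.7], [473.6, 76.1], [606.5, 150.7]] [88.2, 88.1, 88.8] [0.5, 0.4, 0.8]
(561.4345069091753+73.79005010104174j) -60.6 [[604.6, -2.9], [473.4, 74.8], [606.3, 149.5]] [87.8, 87.4, 87.5] [0.2, 0.6, 0.5]
```

The two views agree to within about 2 mm. Each fits the 88 mm pin radius, and the triangulated heights come out close to 144 mm. Targets are p1 (604.6, -2.9), p2 (473.4, 74.8) and p3 (606.3, 149.5). Next I'll shut the gripper and travel high.

Emit:
{"op": "carry_out", "data": {
  "xyz": [
    [0.84,-0.43,0],
    [0.84,-0.43,0],
    [0.84,-0.43,0],
    [0.84,-0.43,0],
    [0.84,-0.43,0],
    [0.84,-0.43,0],
    [0.84,-0.43,0],
    [0.84,-0.43,0]
  ],
  "dr": [
    [0,0,0],
    [0,0,0],
    [0,0,0],
    [0,0,0],
    [0,0,0],
    [0,0,0],
    [0,0,0],
    [0,0,0]
  ],
  "gripper": -1
}}

```text
time: 1.1
tool_pos: [497.6, -129.9, 248.5]
tcp_rot: [-3.142, 0.0, 0.41]
contact_force: [1.2, -1.0, 0.5]
grip_width: 16.4
```

Emit:
{"op": "carry_out", "data": {
  "xyz": [
    [0.84,-0.43,0],
    [0.84,-0.43,0],
    [0.7,-0.35,0],
    [0,0,0],
    [0,0,0]
  ],
  "dr": [
    [0,0,0],
    [0,0,0],
    [0,0,0],
    [0,0,0],
    [0,0,0]
  ]
}}

```text
time: 1.72
tool_pos: [598.2, -8.4, 248.1]
tcp_rot: [-3.141, 0.002, 0.41]
contact_force: [-0.5, -0.7, 0.5]
grip_width: 0.5
```

Emit:
{"op": "carry_out", "data": {
  "xyz": [
    [0.134,-0.042,0.3],
    [0,0,0.4],
    [0,0,0.15],
    [0,0,0],
    [0,0,0]
  ],
  "dr": [
    [0,0,0],
    [0,0,0],
    [0,0,0],
    [0,0,0],
    [0,0,0]
  ]
}}

```text
time: 2.35
tool_pos: [605.6, -2.9, 198.5]
tcp_rot: [3.141, -0.001, 0.409]
contact_force: [0.3, -0.5, 1.3]
grip_width: 0.5
```

```bash
python3 - <<'E'
from plant import get_obs,capture
import cv2,numpy as np
for n in["scene","top","wrist"]:
    c=capture(n);a=c["image"];o=get_obs();print(n,o["tool_pos"].round(2),o["contact_force"].round(2),o["time"])
    np.savez(f"pics/{n}1.npz",**c)
    if n=="scene":a=cv2.resize(a[150:300,190:340],None,fx=4,fy=4,interpolation=cv2.INTER_CUBIC)
    if n=="top":a=cv2.resize(a[130:235,195:315],None,fx=5,fy=5,interpolation=cv2.INTER_CUBIC)
    cv2.imwrite(f"pics/{n}1.png",a)
E
```

```text
scene [605.65  -2.82 198.62] [-0.49  0.5   0.53] 2.4
top [605.61  -2.74 198.62] [-0.52  0.74 -0.06] 2.45
wrist [605.55  -2.66 198.55] [ 0.32 -0.16 -0.37] 2.5
```

View pics/scene1.png

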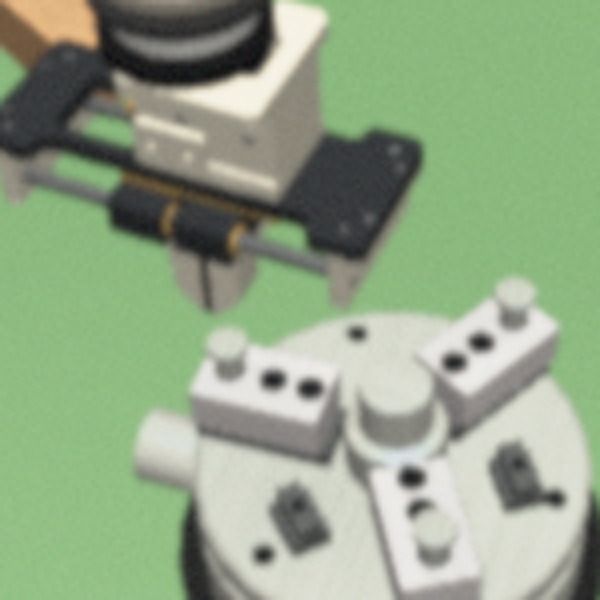

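View pics/wrist1.png

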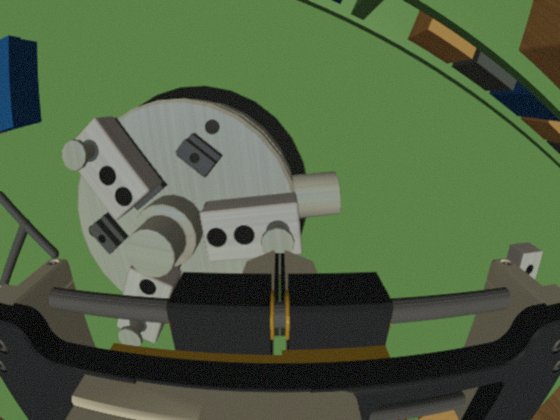

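The scene view shows the closed fingers above pin 1, tip at (210,310) in the zoom and pin head at (228,345). The wrist view shows the pin 1 head at about (277,238), just ahead of the tip. I'll check the lateral position with the wrist fisheye and with the fingertip seen from the scene camera.

```bash
python3 - <<'E'
import numpy as np,cv2;from h import *
c=dict(np.load("pics/wrist1.npz"));print(c["fx"],c["cx"],c["cy"])
a=c["image"];cv2.imwrite("pics/w1z.png",cv2.resize(a[190:310,220:340],None,fx=5,fy=5,interpolation=cv2.INTER_CUBIC))
def wplane(u,v,z):
    x=(u-c["cx"])/c["fx"];y=(v-c["cy"])/c["fy"];r=np.hypot(x,y)
    d=np.array([np.sin(r)*x/r,-np.sin(r)*y/r,-np.cos(r)]);P=c["pose"];d=P[:3,:3]@d;o=P[:3,3];return o+d*(z-o[2])/d[2]
for n,u,v in(("p1",277.5,238.5),("p3",75,154),("p2",132,331)):print(n,wplane(u,v,144).round(1))
print("tip",wplane(280,255,176.5).round(1))
# project tip in scene
S=dict(np.load("pics/scene1.npz"));P=np.linalg.inv(S["pose"])
for q in((605.6,-2.8,176.6),(604.6,-2.9,144)):
    p=P@[*q,1];u=S["cx"]-S["fx"]*p[0]/p[2];v=S["cy"]+S["fy"]*p[1]/p[2];print((u-190)*4,(v-150)*4)
E
```

```text
325.19226210127806 279.30592894688283 210.61300017314034
p1 [ 6.085e+02 -6.000e-01  1.440e+02]
p3 [608.  148.6 144. ]
p2 [484.7  74.2 144. ]
tip [ 6.129e+02 -3.000e-01  1.765e+02]
217.479162495252 297.0991637504982
224.17494148410879 338.65214603768607
```

View pics/w1z.png

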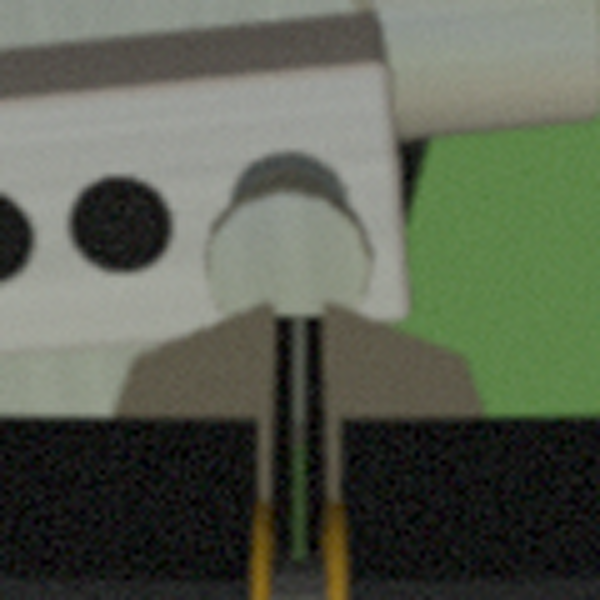

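The refined head centre at zoom (288,272) puts pin 1 within about 1.5 mm of the tool axis, which is good enough. I'll descend to just above it.

Emit:
{"op": "carry_out", "data": {
  "xyz": [
    [0,0,0.25],
    [0,0,0.15],
    [0,0,0.06],
    [0,0,0],
    [0,0,0]
  ],
  "dr": [
    [0,0,0],
    [0,0,0],
    [0,0,0],
    [0,0,0],
    [0,0,0]
  ]
}}

```text
time: 3.12
tool_pos: [605.4, -2.6, 170.4]
tcp_rot: [3.141, -0.0, 0.41]
contact_force: [0.1, -0.9, 0.9]
grip_width: 0.5
```

Emit:
{"op": "carry_out", "data": {
  "xyz": [
    [0,0,0.02],
    [0,0,0]
  ],
  "dr": [
    [0,0,0],
    [0,0,0]
  ]
}}

```text
time: 3.38
tool_pos: [605.2, -2.6, 169.0]
tcp_rot: [3.141, -0.0, 0.41]
contact_force: [-0.4, 0.4, -0.4]
grip_width: 0.6
```

Emit:
{"op": "carry_out", "data": {
  "xyz": [
    [0,0,0.02],
    [0,0,0]
  ],
  "dr": [
    [0,0,0],
    [0,0,0]
  ]
}}

```text
time: 3.62
tool_pos: [605.1, -2.6, 167.6]
tcp_rot: [-3.142, 0.0, 0.41]
contact_force: [-0.4, -0.6, 0.1]
grip_width: 0.1
```

Emit:
{"op": "carry_out", "data": {
  "xyz": [
    [0,0,0.02],
    [0,0,0]
  ],
  "dr": [
    [0,0,0],
    [0,0,0]
  ]
}}

```text
time: 3.88
tool_pos: [605.2, -2.6, 166.4]
tcp_rot: [3.142, 0.0, 0.41]
contact_force: [0.1, 0.8, 0.6]
grip_width: 0.0
```

Emit:
{"op": "carry_out", "data": {
  "xyz": [
    [0,0,0.015],
    [0,0,0]
  ],
  "dr": [
    [0,0,0],
    [0,0,0]
  ]
}}

```text
time: 4.12
tool_pos: [605.2, -2.6, 165.9]
tcp_rot: [3.141, -0.0, 0.41]
contact_force: [-0.2, 0.0, 3.5]
grip_width: 0.4
```

Emit:
{"op": "carry_out", "data": {
  "xyz": [
    [0,0,0.015],
    [0,0,0]
  ],
  "dr": [
    [0,0,0],
    [0,0,0]
  ]
}}

```text
time: 4.38
tool_pos: [605.2, -2.6, 164.8]
tcp_rot: [3.141, -0.0, 0.41]
contact_force: [-1.5, 0.2, 4.0]
grip_width: -0.0
```

Emit:
{"op": "carry_out", "data": {
  "xyz": [
    [0,0,0.015],
    [0,0,0]
  ],
  "dr": [
    [0,0,0],
    [0,0,0]
  ]
}}

```text
time: 4.62
tool_pos: [605.2, -2.6, 163.7]
tcp_rot: [3.142, -0.0, 0.41]
contact_force: [-1.5, 0.9, 3.3]
grip_width: 0.3
```

Contact came at TCP z ≈ 166.0, so the tip was at 144 as expected. The force is about 4 N. The target is 158.0, another 5.7 mm.

Emit:
{"op": "carry_out", "data": {
  "xyz": [
    [0,0,0.03],
    [0,0,0.03],
    [0,0,0.02],
    [0,0,0],
    [0,0,0]
  ],
  "dr": [
    [0,0,0],
    [0,0,0],
    [0,0,0],
    [0,0,0],
    [0,0,0]
  ]
}}

```text
time: 5.25
tool_pos: [605.2, -2.6, 158.7]
tcp_rot: [-3.142, 0.0, 0.41]
contact_force: [-0.2, -0.4, 1.7]
grip_width: 0.5
```

Emit:
{"op": "carry_out", "data": {
  "xyz": [
    [0,0,0.012],
    [0,0,0]
  ],
  "dr": [
    [0,0,0],
    [0,0,0]
  ]
}}

```text
time: 5.5
tool_pos: [605.2, -2.6, 158.3]
tcp_rot: [3.141, -0.0, 0.41]
contact_force: [-1.3, 0.1, 3.1]
grip_width: 0.3
```

Emit:
{"op": "carry_out", "data": {
  "xyz": [
    [0,0,-0.1],
    [0,0,-0.5],
    [0,0,-0.2],
    [-0.5,-0.686,0],
    [-0.5,-0.686,0],
    [-0.5,-0.686,0],
    [0,0,0],
    [0,0,0]
  ],
  "dr": [
    [0,0,0],
    [0,0,0],
    [0,0,0],
    [0,0,0],
    [0,0,0],
    [0,0,0],
    [0,0,0],
    [0,0,0]
  ]
}}

```text
time: 6.5
tool_pos: [474.2, 74.7, 206.6]
tcp_rot: [3.141, -0.001, 0.41]
contact_force: [0.0, -0.1, -0.6]
grip_width: 0.8
```

```bash
python3 - <<'E'
from plant import get_obs,capture
import cv2,numpy as np
for n in["scene","wrist"]:
    c=capture(n);a=c["image"];o=get_obs();print(n,o["tool_pos"].round(2),o["time"])
    np.savez(f"pics/{n}2.npz",**c)
    if n=="scene":a=cv2.resize(a[150:300,190:340],None,fx=4,fy=4,interpolation=cv2.INTER_CUBIC)
    cv2.imwrite(f"pics/{n}2.png",a)
E
```

```text
scene [474.47  74.44 206.42] 6.55
wrist [474.53  74.29 206.27] 6.6
```

View pics/scene2.png

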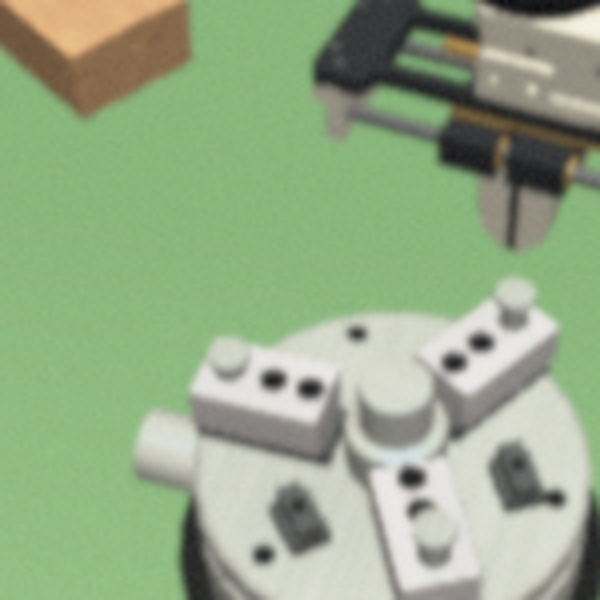

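View pics/wrist2.png

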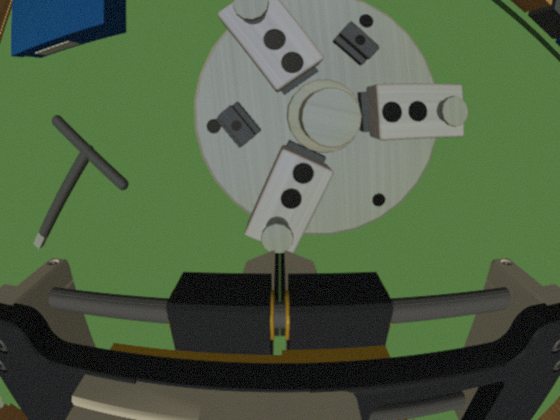

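Pin 1 now sits about half-way down, head at zoom (228,357) compared with 345 before. The fingers are over pin 2. I'll descend to TCP z ≈ 168.5.

Emit:
{"op": "carry_out", "data": {
  "xyz": [
    [-0.013,-0.015,0.3],
    [0,0,0.25],
    [0,0,0.08],
    [0,0,0],
    [0,0,0]
  ],
  "dr": [
    [0,0,0],
    [0,0,0],
    [0,0,0],
    [0,0,0],
    [0,0,0]
  ]
}}

```text
time: 7.22
tool_pos: [473.0, 75.2, 168.9]
tcp_rot: [3.141, -0.001, 0.41]
contact_force: [-0.4, -0.1, 0.3]
grip_width: 0.5
```

Emit:
{"op": "carry_out", "data": {
  "xyz": [
    [0,0,0.02],
    [0,0,0]
  ],
  "dr": [
    [0,0,0],
    [0,0,0]
  ]
}}

```text
time: 7.48
tool_pos: [472.4, 75.3, 167.5]
tcp_rot: [3.141, -0.0, 0.41]
contact_force: [0.4, -0.0, -0.3]
grip_width: 0.5
```

Emit:
{"op": "carry_out", "data": {
  "xyz": [
    [0,0,0.015],
    [0,0,0]
  ],
  "dr": [
    [0,0,0],
    [0,0,0]
  ]
}}

```text
time: 7.72
tool_pos: [472.3, 75.3, 166.4]
tcp_rot: [3.142, 0.0, 0.41]
contact_force: [0.2, -0.6, 0.0]
grip_width: 0.6
```

Emit:
{"op": "carry_out", "data": {
  "xyz": [
    [0,0,0.015],
    [0,0,0]
  ],
  "dr": [
    [0,0,0],
    [0,0,0]
  ]
}}

```text
time: 7.98
tool_pos: [472.4, 75.3, 165.7]
tcp_rot: [3.141, -0.0, 0.41]
contact_force: [-1.1, -0.2, 2.4]
grip_width: 0.6
```

Emit:
{"op": "carry_out", "data": {
  "xyz": [
    [0,0,0.015],
    [0,0,0]
  ],
  "dr": [
    [0,0,0],
    [0,0,0]
  ]
}}

```text
time: 8.22
tool_pos: [472.4, 75.3, 164.6]
tcp_rot: [3.141, -0.0, 0.41]
contact_force: [-1.2, 1.2, 3.4]
grip_width: 0.2
```

Emit:
{"op": "carry_out", "data": {
  "xyz": [
    [0,0,0.04],
    [0,0,0.04],
    [0,0,0.027],
    [0,0,0],
    [0,0,0]
  ],
  "dr": [
    [0,0,0],
    [0,0,0],
    [0,0,0],
    [0,0,0],
    [0,0,0]
  ]
}}

```text
time: 8.85
tool_pos: [472.3, 75.3, 157.8]
tcp_rot: [-3.142, 0.0, 0.41]
contact_force: [0.3, 0.5, -0.4]
grip_width: 0.3
```

Emit:
{"op": "carry_out", "data": {
  "xyz": [
    [0,0,-0.1],
    [0,0,-0.5],
    [0,0,-0.2],
    [0.847,-0.082,0],
    [0.847,-0.082,0],
    [0.847,-0.082,0],
    [0,0,0],
    [0,0,0]
  ],
  "dr": [
    [0,0,0],
    [0,0,0],
    [0,0,0],
    [0,0,0],
    [0,0,0],
    [0,0,0],
    [0,0,0],
    [0,0,0]
  ]
}}

```text
time: 9.85
tool_pos: [605.7, 149.5, 205.4]
tcp_rot: [-3.141, 0.002, 0.41]
contact_force: [0.1, -1.4, 0.5]
grip_width: 0.5
```

Emit:
{"op": "carry_out", "data": {
  "xyz": [
    [0,0,0],
    [0,0,0]
  ],
  "dr": [
    [0,0,0],
    [0,0,0]
  ]
}}

```text
time: 10.1
tool_pos: [605.9, 149.2, 206.8]
tcp_rot: [3.141, -0.0, 0.409]
contact_force: [0.7, -0.6, 0.7]
grip_width: 0.4
```

```bash
python3 - <<'E'
from plant import get_obs,capture
import cv2,numpy as np
for n in["scene","wrist"]:
    c=capture(n);a=c["image"];o=get_obs();print(n,o["tool_pos"].round(2),o["time"])
    np.savez(f"pics/{n}3.npz",**c)
    if n=="scene":a=cv2.resize(a[150:300,190:340],None,fx=4,fy=4,interpolation=cv2.INTER_CUBIC)
    cv2.imwrite(f"pics/{n}3.png",a)
E
```

```text
scene [606.01 149.21 206.74] 10.15
wrist [606.09 149.28 206.7 ] 10.2
```

View pics/scene3.png

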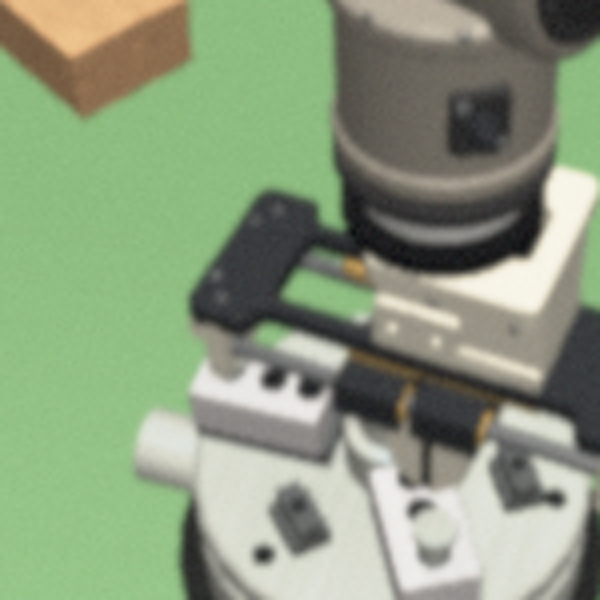

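View pics/wrist3.png

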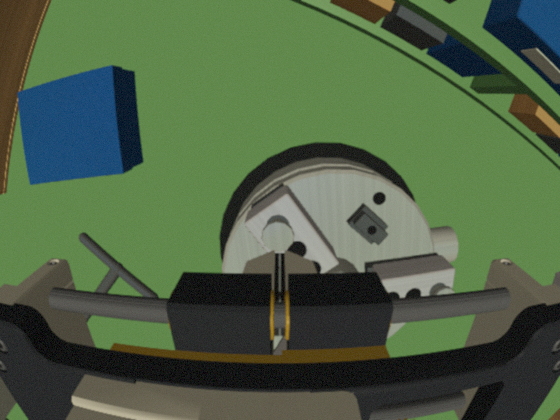

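The wrist view shows the fingers over pin 3, head at (278,237), the same alignment as on pin 2. I'll descend.

Emit:
{"op": "carry_out", "data": {
  "xyz": [
    [0,0,0.3],
    [0,0,0.25],
    [0,0,0.08],
    [0,0,0],
    [0,0,0]
  ],
  "dr": [
    [0,0,0],
    [0,0,0],
    [0,0,0],
    [0,0,0],
    [0,0,0]
  ]
}}

```text
time: 10.82
tool_pos: [606.7, 149.7, 168.9]
tcp_rot: [3.141, -0.001, 0.41]
contact_force: [-0.8, 0.7, -0.3]
grip_width: 0.6
```

Emit:
{"op": "carry_out", "data": {
  "xyz": [
    [0,0,0.02],
    [0,0,0]
  ],
  "dr": [
    [0,0,0],
    [0,0,0]
  ]
}}

```text
time: 11.08
tool_pos: [606.4, 149.6, 167.3]
tcp_rot: [3.141, -0.0, 0.41]
contact_force: [-0.4, 0.5, -0.8]
grip_width: 0.1
```

Emit:
{"op": "carry_out", "data": {
  "xyz": [
    [0,0,0.015],
    [0,0,0]
  ],
  "dr": [
    [0,0,0],
    [0,0,0]
  ]
}}

```text
time: 11.32
tool_pos: [606.4, 149.6, 166.3]
tcp_rot: [3.141, -0.0, 0.41]
contact_force: [0.3, 0.8, 0.0]
grip_width: 0.4
```

Emit:
{"op": "carry_out", "data": {
  "xyz": [
    [0,0,0.015],
    [0,0,0]
  ],
  "dr": [
    [0,0,0],
    [0,0,0]
  ]
}}

```text
time: 11.58
tool_pos: [606.4, 149.6, 165.7]
tcp_rot: [3.141, -0.0, 0.41]
contact_force: [-1.6, -0.1, 3.7]
grip_width: 0.2
```

Emit:
{"op": "carry_out", "data": {
  "xyz": [
    [0,0,0.015],
    [0,0,0]
  ],
  "dr": [
    [0,0,0],
    [0,0,0]
  ]
}}

```text
time: 11.82
tool_pos: [606.4, 149.6, 164.5]
tcp_rot: [3.141, -0.0, 0.41]
contact_force: [-0.6, -0.4, 4.1]
grip_width: 0.8
```

Emit:
{"op": "carry_out", "data": {
  "xyz": [
    [0,0,0.04],
    [0,0,0.04],
    [0,0,0.027],
    [0,0,0],
    [0,0,0]
  ],
  "dr": [
    [0,0,0],
    [0,0,0],
    [0,0,0],
    [0,0,0],
    [0,0,0]
  ]
}}

```text
time: 12.45
tool_pos: [606.3, 149.6, 157.6]
tcp_rot: [-3.142, 0.0, 0.41]
contact_force: [1.0, -0.0, 0.9]
grip_width: 0.5
```

Emit:
{"op": "carry_out", "data": {
  "xyz": [
    [0,0,-0.1],
    [0,0,-0.5],
    [0,0,-0.6],
    [0,0,-0.3],
    [-0.6,0.7,0],
    [-0.6,0.7,0],
    [-0.6,0.7,0],
    [-0.6,0.7,0]
  ],
  "dr": [
    [0,0,0],
    [0,0,0],
    [0,0,0],
    [0,0,0],
    [0,0,0],
    [0,0,0],
    [0,0,0],
    [0,0,0]
  ]
}}

```text
time: 13.45
tool_pos: [540.4, -63.3, 248.4]
tcp_rot: [3.141, -0.0, 0.41]
contact_force: [0.5, -0.1, -0.3]
grip_width: 0.3
```

Emit:
{"op": "carry_out", "data": {
  "xyz": [
    [-0.6,0.7,0],
    [-0.6,0.7,0],
    [-0.6,0.7,0],
    [-0.6,0.7,0],
    [0,0,0],
    [0,0,0]
  ],
  "dr": [
    [0,0,0],
    [0,0,0],
    [0,0,0],
    [0,0,0],
    [0,0,0],
    [0,0,0]
  ]
}}

```text
time: 14.2
tool_pos: [476.0, -272.9, 248.1]
tcp_rot: [-3.141, -0.0, 0.409]
contact_force: [0.6, 0.4, 0.3]
grip_width: 0.5
```

```bash
python3 - <<'E'
from plant import get_obs,capture
import cv2,numpy as np
for n in["scene","top"]:
    c=capture(n);a=c["image"];o=get_obs();print(n,o["tool_pos"].round(2),o["time"])
    np.savez(f"pics/{n}4.npz",**c);b=np.load(f"pics/{n}0.npz")["image"]
    sl=(slice(205,335),slice(215,350)) if n=="scene" else (slice(130,235),slice(195,315))
    z=[cv2.resize(q[sl],None,fx=2.9,fy=2.9,interpolation=cv2.INTER_CUBIC) for q in(b,a)]
    cv2.imwrite(f"pics/{n}4.png",np.hstack(z));cv2.imwrite(f"pics/{n}4full.png",a)
E
```

```text
scene [ 476.23 -272.39  248.13] 14.25
top [ 476.4  -272.07  248.14] 14.3
```

View pics/scene4.png

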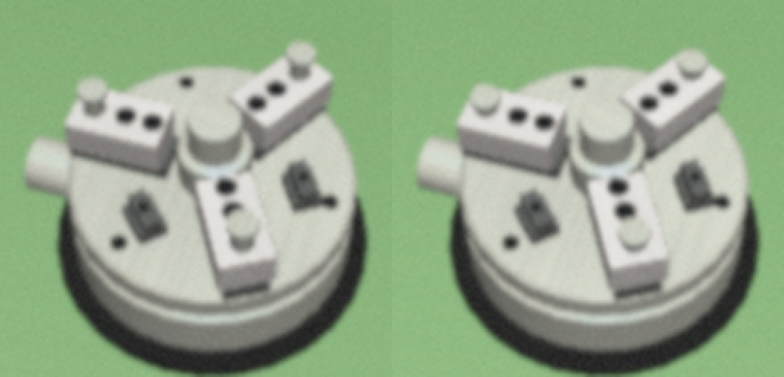

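View pics/top4full.png

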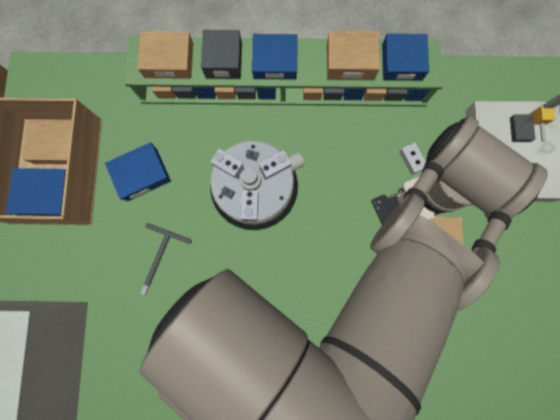

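Before and after side by side: all three heads dropped about 8 zoomed px (2.7 image px), which matches roughly 8 mm of travel. The blank, the nuts and the other loose items haven't moved, and the arm is clear at z ≈ 248.

```bash
python3 -c "
from plant import close_job;print(close_job())"
```

```text
the job is handed in; nothing more can be done
None
```

I pressed all three lock pins about half-way, in the order asked: socket jaw, next clockwise, then last. The job was handed in at about 14.3 s of the 40 s allowed. I used the shut fingertips, and the measured force reached about 4 N at most.

| Pin | Contact, TCP z (mm) | Final, TCP z (mm) | Pressed (mm) |
|---|---|---|---|
| 1 (socket jaw) | about 166.0 | 158.3 | about 7.7 |
| 2 (next clockwise) | about 166 | 157.8 | about 8.1 |
| 3 (last) | about 166 | 157.6 | about 8.3 |

**Final pictures:** The scene camera shows all three heads dropped by about 2.7 px, as expected for 8 mm. The blank and both T-nuts look unmoved in the before and after pictures. The chuck key, spare jaw and blue carton are also where they were. The brown carton is partly hidden behind the arm in the last top view, but the arm never went low near it.

**Arm at hand-in:** It stood clear of everything at z ≈ 248 mm, with wrist force readings only at noise level.

**Checks that disagreed:** My first rough wrist-camera pixel picks differed from the two fixed cameras. They were 3–4 mm off for pin 1, where the finger hid part of the head, and 11 mm off for pin 2. I kept the fixed-camera positions, and the contact heights and later wrist pictures agreed with them.

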